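# Drive the four lid pins of a transit case crisscross, in two passes

### The arm

A 7-joint arm with a two-finger parallel gripper is mounted at the origin on the work surface; the furniture and walls round the work are solid. World frame = base frame: x ahead of the robot, y to its left, z up, the work surface at z = 0. Lengths are in m, angles in rad, forces in N, time in s.
With the tool pointing down it reaches from about 0.425 to 0.925 m from the base axis. Payload 6.8 kg.
Tool frame: the origin (TCP) lies midway between the tips of the shut fingers; the grasp point (between the pads) lies r.grip_point_offset behind it (r.grip_point_offset is the distance from the TCP to the grasp point, in m); z points along the fingers, y is the line along which they close (so a half turn about z gives the same grasp; the last joint's range is limited). The gripper opens to 85 mm and grips with 20 to 120 N. Pads are 22 mm wide; open, the fingers measure 114 mm over their backs; the gripper's body (76 mm by 85 mm) begins 54 mm behind the grasp point. The pads swing forward as they close: fully open they stand 13 mm farther back than shut.
Start: joints at [-1.383, 0.477, 0.022, 1.555, -0.011, 1.109, -0.083], TCP at [0.197, 0.646, 0.231] pointing down, gripper open.
Joint ranges: [-2.96, 2.96], [-0.34, 2.1], [-1.41, 1.46], [0.24, 2.44], [-1.37, 4.51], [0.17, 1.92], [-2.96, 2.96]. Speed limits (rad/s): [2.39, 2.39, 3.14, 3.14, 3.14, 3.14, 3.14].

### API

Orientations are given as a rotation vector (axis times angle).
In Python, from bench import r gives the robot as it stands. The module is installed in compiled form; this text tells all that it offers.
- The arm moves only by the shell command python3 -m crank 'ROWS' [FORCE]. ROWS is JSON, a list of rows, each a list of 5 numbers: the shift along the world's x, y, z in units of 200 mm (1.0 is 200 mm), then the turn about the world's z in units of 45 degrees (1.0 is 45 degrees), then the opening, from -1 (shut) to 1 (fully open). In form: [[dx, dy, dz, turn, jaw], ...]. A call has 1 to 8 rows; each row shifts and turns the commanded pose from where the row before left it; what a row does not reach is not made up. A row lasts 1/12 s, in which the tool goes at most 41.7 mm and 7.16 degrees, less where a joint would pass 70% of its speed; a pose out of reach is approached as far as the arm can. A call with a number of a shift or a turn outside -1 to 1 is refused whole. A call with a gripper value outside its range is refused whole. The fingers move at their own pace and stop on an object; FORCE is the grip in N (left out, the last holds). Time passes only in rows, so rows that do not move let the fingers close. It gives the time, the measured TCP pose, the force, the opening and the grip force at its end, in the units of the state.
- r.get_obs(): the state, without advancing time (a new reading comes with each control period).
- r.grab_frame(name): name is "scene" or "top" or "wrist"; returns the picture (420x560x3 uint8, blue, green, red); there is no depth.
- r.camera_model(name): a dict with "fx", "fy", "cx", "cy" (pixels), "R" (3x3) and "t" (3): a world point X has camera coordinates R X + t. Camera axes: x right, y down, z forward; pixel columns grow to the right and rows downward; lengths in m; the calibration is good to about 2 mm. A picture is of the moment at which its call begins: read the wrist's pose just before it. camera_model takes no time and is no camera call; for the wrist camera it gives the pose at the moment of the call.
- r.hand_in(): hands the job in; it is judged then, once.
The state is a dict: "clock": time; "joints": joint angles; "qvel": joint speeds; "tau": joint torques, N m; "tcp_pos": TCP position; "orientation": TCP orientation; "contact_force": force on the tool from outside, world axes, zero at the start; "moment": the same for the moment, N m; "grip_width": finger opening in m; "gripper_force": force on a finger pad.
Only numpy, scipy, OpenCV 4.12 (cv2) and the standard library are available. Lean on these libraries where they do the work, as an engineer would, in place of code of your own. Each camera call takes 0.05 s, during which the arm holds its last target. There are 200 camera calls.

### The job

Fasten the lid of the low plywood case evenly by pressing down its four wooden push-in pins. Go round twice, crisscross: first press each pin about half way in, taking two diagonally opposite pins and then the other two; then press each fully home, again one diagonal pair and then the other.

Things in the scene. Friction and masses are not known exactly. Their poses are not given: they have to be found in the camera images.
- pin_near_left_top (a point): Centre of the flat top of the near left lid pin (seen from the robot, case unturned), across the diagonal from the far right pin; z up. Round wooden head 46 mm across, 10 mm thick, on an 18 mm shank. Slides straight down only, 30 mm at most: top 126 to 130 mm above the table at the start, 115 half way in, 100 fully home (head on the lid).
- pin_near_right_top (a point): Centre of the flat top of the near right lid pin (seen from the robot, case unturned), across the diagonal from the far left pin; z up. Same make, size, travel and heights as the near left pin. All four pins: pressing takes about 9 N; a pin stays where it is left and does not spring back.
- pin_far_left_top (a point): Centre of the flat top of the far left lid pin (seen from the robot, case unturned), across the diagonal from the near right pin; z up. Same make, size, travel and heights as the near left pin. The pins form a 120 x 180 mm rectangle, long side left to right, on a case turned up to 23 degrees.
- pin_far_right_top (a point): Centre of the flat top of the far right lid pin (seen from the robot, case unturned), across the diagonal from the near left pin; z up. Same make, size, travel and heights as the near left pin. The case is 200 x 260 mm, lid top 90 mm above the table; the bar in the middle of the lid (22 x 80 mm, top at 106 mm) is fixed, no pin.

How it is judged:
By the outcome, as a careful person would: the job done as asked, in the order asked, and still so for the second after the job is handed in, with the robot touching nothing.
It also fails if it takes over 58 s, if anything falls off the work surface, if the arm or the gripper's body presses on something with over 40 N, if the wrist force passes 120 N, or if a joint passes its speed limit or range.

## Working session

There is one attempt and no reset: what is moved stays moved. The work goes in short steps, Python scripts to look and compute and a shell command to move; the robot and the scene stay as the last step left them, time stands still between calls to the robot, and variables do not carry over. Pictures are saved under pics/ and viewed, at most 10 in all, crops included, and the job is handed in when it is done.

```bash
mkdir -p pics; python3 - <<'E'
from bench import r
import cv2
o=r.get_obs(); print(o)
for n in("top","scene"):
    cv2.imwrite(f"pics/{n}0.png",r.grab_frame(n)); m=r.camera_model(n); print(n,m)
print(r.grip_point_offset)
E
```

```text
{'clock': 0.0, 'joints': array([-1.38309907,  0.47784042,  0.02234161,  1.55647429, -0.01150203,
        1.10933104, -0.08310212]), 'qvel': array([-7.04440286e-04, -1.05076218e-03, -1.33886287e-04,  1.10184769e-05,
        9.69173932e-04,  9.46236334e-04,  1.21674952e-04]), 'tau': array([-1.09854800e-04, -5.96442819e+01,  1.60793625e+00, -2.81203938e+01,
        1.24320877e-02,  9.09651106e-03,  1.91646950e-05]), 'tcp_pos': array([0.1966013 , 0.64508883, 0.2302891 ]), 'orientation': array([-4.62898405e-01, -3.10715939e+00,  3.01541699e-03]), 'contact_force': array([-0.19083711,  0.09082779,  0.00658308]), 'moment': array([-0.0060734 , -0.00038142,  0.05863271]), 'gripper_force': 0.0, 'grip_width': 0.08515595536155086}
top {'fx': 496.82572858867235, 'fy': 496.82572858867235, 'cx': 271.95790111734635, 'cy': 206.41471103447597, 'R': array([[ 0.01992228, -0.99975046, -0.01010549],
       [-0.99029662, -0.01834147, -0.1377541 ],
       [ 0.13753437,  0.01275181, -0.99041491]]), 't': array([0.04385694, 0.58778842, 0.94172485])}
scene {'fx': 449.6291840249515, 'fy': 449.6291840249515, 'cx': 283.6368208647995, 'cy': 212.2468851452636, 'R': array([[ 0.77532037, -0.63122376, -0.02085396],
       [-0.43252434, -0.50662145, -0.74582666],
       [ 0.46021844,  0.58727445, -0.66581357]]), 't': array([-0.42969733,  0.37599878,  0.68959593])}
0.0187
```

View pics/top0.png

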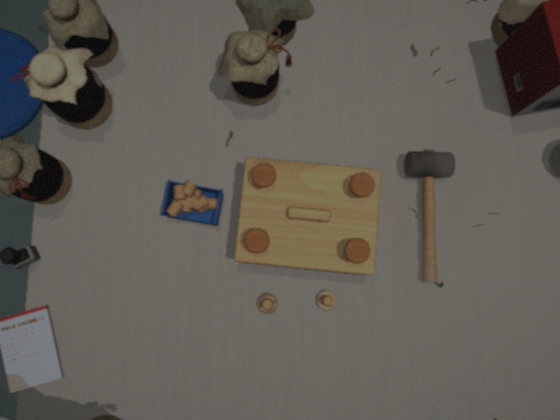

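View pics/scene0.png

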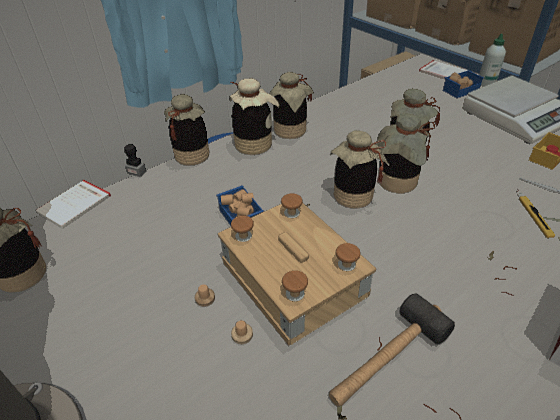

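Top view: pins at about FL (263,175), FR (361,185), NL (257,240), NR (357,251). Scene view: FL (291,202), FR (347,252), NL (242,224), NR (294,281). The bar and loose mushroom-shaped bits are not lid pins, and the jars stand beyond the far left. I'll segment the red-brown heads and triangulate them.

```bash
cat >h.py <<'E'
import cv2,numpy as np
from bench import r
def heads(img,box):
    """centre of top ellipse / mask centroid of red-brown blobs inside box"""
    hsv=cv2.cvtColor(img,cv2.COLOR_BGR2HSV)
    m=cv2.inRange(hsv,(3,110,50),(13,255,255)); k=np.zeros_like(m); x0,y0,x1,y1=box; k[y0:y1,x0:x1]=255
    m=cv2.morphologyEx(m&k,cv2.MORPH_OPEN,np.ones((3,3)))
    n,_,s,c=cv2.connectedComponentsWithStats(m)
    return [(c[i],s[i]) for i in range(1,n) if s[i][4]>80]
def P(m): return np.array([[m['fx'],0,m['cx']],[0,m['fy'],m['cy']],[0,0,1]])@np.c_[m['R'],m['t']]
def tri(ma,a,mb,b):
    X=cv2.triangulatePoints(P(ma),P(mb),np.float64(a).reshape(2,1),np.float64(b).reshape(2,1)).ravel(); return X[:3]/X[3]
def plane(m,p,z):
    d=m['R'].T@np.array([(p[0]-m['cx'])/m['fx'],(p[1]-m['cy'])/m['fy'],1]); o=-m['R'].T@m['t']; return o+d*(z-o[2])/d[2]
E
python3 - <<'E'
from h import *
np.set_printoptions(precision=4,suppress=True)
T,S=[cv2.imread(f"pics/{n}0.png") for n in("top","scene")]
mt,ms=r.camera_model("top"),r.camera_model("scene")
ht=heads(T,(235,150,385,280)); hs=heads(S,(215,185,380,310))
for c,s in ht+hs: print(c,s)
for nm,a,b in(("FL",(263,175),(291,205)),("FR",(361,185),(347,255)),("NL",(257,240),(242,227)),("NR",(357,251),(294,284))):
    f=lambda h,p:min(h,key=lambda c:np.hypot(*(c[0]-p)))[0]
    A,B=f(ht,a),f(hs,b); print(nm,tri(mt,A,ms,B),plane(mt,A,.123),plane(ms,B,.123))
for p in((255,45),(280,25),(428,165)): print(p,plane(mt,p,.13))
E
```

```text
[258.587  234.0543] [250 229  18  12  92]
[359.2447 244.0213] [350 240  17  11  94]
[360.6429 254.7143] [356 249  11  12  84]
[290.8831 201.3766] [282 196  20  12 154]
[242.1353 224.2126] [231 215  22  17 207]
[347.5858 252.347 ] [337 244  23  18 268]
[294.5385 280.5594] [283 271  25  21 286]
FL [0.5543 0.0507 0.1724] [0.5248 0.0771 0.123 ] [0.6314 0.0668 0.123 ]
FR [ 0.5379 -0.1204  0.1776] [ 0.5104 -0.1034  0.123 ] [ 0.618 -0.112  0.123]
NL [0.5216 0.0793 0.117 ] [0.5248 0.0771 0.123 ] [0.5136 0.076  0.123 ]
NR [ 0.4928 -0.1052  0.1331] [ 0.4914 -0.1058  0.123 ] [ 0.5005 -0.0999  0.123 ]
(255, 45) [0.8806 0.092  0.13  ]
(280, 25) [0.9213 0.0457 0.13  ]
(428, 165) [ 0.6554 -0.2272  0.13  ]
```

```bash
python3 - <<'E'
from h import *
np.set_printoptions(precision=4,suppress=True)
T,S=[cv2.imread(f"pics/{n}0.png") for n in("top","scene")]
mt,ms=r.camera_model("top"),r.camera_model("scene")
h=cv2.cvtColor(T,cv2.COLOR_BGR2HSV)
for p in((263,172),(361,182),(257,238),(357,248),(310,180),(263,182)): print(p,h[p[1],p[0]])
# in top view heads = darker/redder than lid: use R-B & G/R ratio
def hd(img,box):
    f=img.astype(float)+1; m=((f[...,1]/f[...,2]<.72)&(f[...,2]>50)).astype(np.uint8)*255
    k=np.zeros_like(m); x0,y0,x1,y1=box; k[y0:y1,x0:x1]=255
    m=cv2.morphologyEx(m&k,cv2.MORPH_OPEN,cv2.getStructuringElement(2,(5,5)))
    n,_,s,c=cv2.connectedComponentsWithStats(m); return [(c[i],s[i]) for i in range(1,n) if s[i][4]>100],m
ht,m1=hd(T,(235,150,385,280)); hs,m2=hd(S,(215,185,380,310))
for c,s in ht+hs: print(c,s)
X={}
for nm,a,b in(("FL",(263,175),(291,205)),("FR",(361,185),(347,255)),("NL",(257,240),(242,227)),("NR",(357,251),(294,284))):
    f=lambda h,p:min(h,key=lambda c:np.hypot(*(c[0]-p)))[0]
    A,B=f(ht,a),f(hs,b); X[nm]=tri(mt,A,ms,B); print(nm,X[nm],plane(mt,A,.123),plane(ms,B,.123))
for a,b in("FL FR","NL NR","FL NL","FR NR","FL NR","FR NL") and [s.split() for s in("FL FR","NL NR","FL NL","FR NR","FL NR","FR NL")]: print(a,b,np.linalg.norm((X[a]-X[b])[:2]))
v=np.hstack([cv2.resize(T[150:280,235:385],None,fx=2.6,fy=2.6),cv2.cvtColor(cv2.resize(m1[150:280,235:385],None,fx=2.6,fy=2.6),8)]);cv2.imwrite("pics/m.png",v)
E
```

```text
(263, 172) [ 13 146 105]
(361, 182) [ 14 153 105]
(257, 238) [ 12 141 105]
(357, 248) [ 13 151 105]
(310, 180) [ 23 100 125]
(263, 182) [ 13 144 113]
[263.1168 174.8318] [252 163  23  24 428]
[361.0406 184.8706] [351 173  22  24 394]
[256.1512 240.1309] [245 229  23  24 443]
[356.5626 250.0637] [345 239  24  24 455]
[290.7959 201.2721] [282 196  19  12 147]
[242.6148 225.5111] [232 220  21  12 135]
[347.6634 252.0588] [337 243  23  19 306]
[294.7891 281.1429] [285 271  22  20 294]
FL [0.6346 0.0714 0.1185] [0.6334 0.0714 0.123 ] [0.6315 0.0672 0.123 ]
FR [ 0.6198 -0.1085  0.1191] [ 0.618  -0.1071  0.123 ] [ 0.6186 -0.1115  0.123 ]
NL [0.5156 0.081  0.1142] [0.5138 0.0812 0.123 ] [0.5121 0.0723 0.123 ]
NR [ 0.5003 -0.0993  0.1207] [ 0.4995 -0.0986  0.123 ] [ 0.5    -0.1012  0.123 ]
FL FR 0.1805374287308978
NL NR 0.18099991463112014
FL NL 0.1193775956521656
FR NR 0.11983872375046765
FL NR 0.21719347708271206
FR NL 0.21631835605230487
```

View pics/m.png

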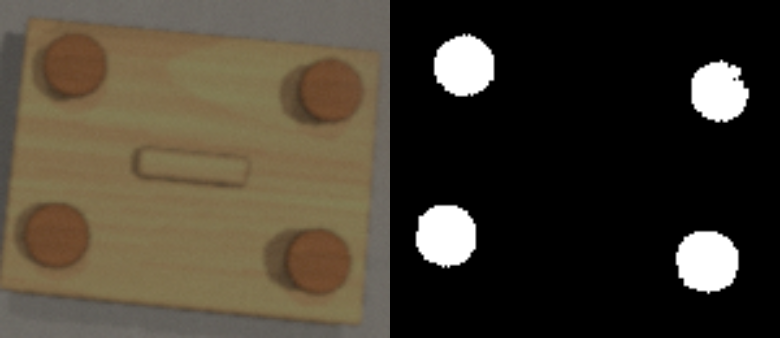

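The heads form a 180 x 120 mm rectangle (sides within 1 mm), turned about 5°: FL (.634,.071), FR (.619,-.108), NL (.515,.080), NR (.500,-.099). Both views put the head centres at about 0.12 m, which agrees with the text. Next I shut the gripper and travel to NL.

```bash
python3 -m crank '[[0.095,-0.17,0,0,-1],[0.095,-0.17,0,0,-1],[0.095,-0.17,0,0,-1],[0.095,-0.17,0,0,-1],[0.095,-0.17,0,0,-1],[0.095,-0.17,0,0,-1],[0.095,-0.17,0,0,-1],[0.095,-0.17,0,0,-1]]' 40; python3 -m crank '[[0.095,-0.17,0,0,-1],[0.095,-0.17,0,0,-1],[0.095,-0.17,0,0,-1],[0.095,-0.17,0,0,-1],[0.095,-0.17,0,0,-1],[0.095,-0.17,0,0,-1],[0.095,-0.17,0,0,-1],[0.07,-0.1,0,0,-1]]'; python3 -m crank '[[0,0,0,0,-1],[0,0,0,0,-1]]'
```

```text
clock: 0.77
tcp_pos: [0.3492, 0.3716, 0.2311]
orientation: [-0.463, -3.107, 0.001]
contact_force: [1.3, -0.2, 0.2]
grip_width: -0.0001
gripper_force: 0.0
clock: 1.43
tcp_pos: [0.4967, 0.1111, 0.2313]
orientation: [0.469, 3.106, -0.002]
contact_force: [0.9, -0.3, 0.5]
grip_width: -0.0
gripper_force: 0.0
clock: 1.6
tcp_pos: [0.496, 0.1143, 0.231]
orientation: [-0.468, -3.106, 0.001]
contact_force: [-0.3, -0.2, -0.3]
grip_width: -0.0001
gripper_force: 0.0
```

```bash
python3 -m crank '[[0.095,-0.17,0,0,-1],[0,0,-0.15,0,-1],[0,0,-0.15,0,-1],[0,0,-0.15,0,-1],[0,0,0,0,-1],[0,0,0,0,-1]]'; python3 - <<'E'
from h import *
np.set_printoptions(precision=4,suppress=True)
cv2.imwrite("pics/s1.png",np.hstack([cv2.resize(r.grab_frame("scene")[160:310,200:390],None,fx=2,fy=2),cv2.resize(r.grab_frame("top")[140:290,230:390],None,fx=2,fy=2)]))
E
```

```text
clock: 2.1
tcp_pos: [0.5131, 0.0829, 0.1404]
orientation: [-0.459, -3.104, 0.002]
contact_force: [0.4, 0.6, 0.6]
grip_width: -0.0
gripper_force: 0.0
```

View pics/s1.png

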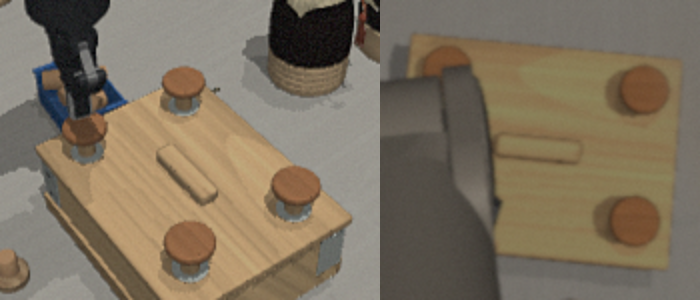

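The shut fingers stand over the NL head (about (85,125) in the crop). Now I press slowly toward half way (115 mm).

```bash
python3 -m crank '[[0,0,-0.03,0,-1],[0,0,-0.02,0,-1],[0,0,-0.02,0,-1],[0,0,-0.02,0,-1],[0,0,0,0,-1],[0,0,0,0,-1]]'
```

```text
clock: 2.7
tcp_pos: [0.5151, 0.0819, 0.1235]
orientation: [0.463, 3.107, 0.001]
contact_force: [0.9, 0.2, 0.5]
grip_width: -0.0
gripper_force: 0.3
```

```bash
python3 -m crank '[[0,0,-0.02,0,-1]]'; python3 -m crank '[[0,0,-0.02,0,-1]]';  python3 - <<'E'
from h import *
cv2.imwrite("pics/s2.png",cv2.resize(r.grab_frame("scene")[180:290,210:330],None,fx=5,fy=5,interpolation=cv2.INTER_CUBIC))
E
```

```text
clock: 2.78
tcp_pos: [0.5152, 0.0819, 0.1202]
orientation: [0.463, 3.107, 0.001]
contact_force: [-3.5, 0.3, 10.4]
grip_width: 0.0001
gripper_force: 4.8
clock: 2.87
tcp_pos: [0.5151, 0.0819, 0.1161]
orientation: [0.463, 3.107, 0.001]
contact_force: [-3.6, -0.3, 9.7]
grip_width: -0.0
gripper_force: 4.8
```

View pics/s2.png

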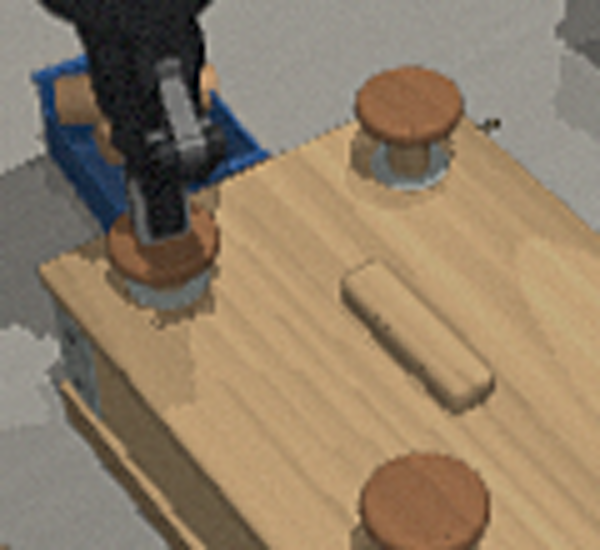

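NL is at about 116 mm and is being pushed at about 10 N. I let it settle, lift, and go diagonally to FR.

```bash
python3 -m crank '[[0,0,0,0,-1],[0,0,0,0,-1]]';python3 -m crank '[[0,0,0.17,0,-1],[0.08,-0.16,0,0,-1],[0.09,-0.16,0,0,-1],[0.09,-0.16,0,0,-1],[0.09,-0.16,0,0,-1],[0.09,-0.16,0,0,-1],[0.08,-0.15,0,0,-1],[0,0,0,0,-1]]'; python3 -m crank '[[0,0,0,0,-1],[0,0,0,0,-1]]'
```

```text
clock: 3.08
tcp_pos: [0.515, 0.0818, 0.1154]
orientation: [0.463, 3.107, 0.0]
contact_force: [1.1, 0.9, 0.5]
grip_width: 0.0
gripper_force: 0.7
clock: 3.75
tcp_pos: [0.6203, -0.117, 0.1496]
orientation: [0.476, 3.102, -0.008]
contact_force: [-0.2, -0.7, 0.3]
grip_width: -0.0001
gripper_force: 0.0
clock: 3.92
tcp_pos: [0.6181, -0.1077, 0.1487]
orientation: [-0.463, -3.106, -0.001]
contact_force: [0.0, 0.2, 0.8]
grip_width: -0.0001
gripper_force: 0.0
```

```bash
python3 -m crank '[[0,0,-0.075,0,-1],[0,0,-0.02,0,-1],[0,0,-0.02,0,-1],[0,0,-0.02,0,-1],[0,0,-0.02,0,-1],[0,0,-0.015,0,-1]]'; python3 -m crank '[[0,0,0,0,-1],[0,0,0,0,-1]]'
```

```text
clock: 4.42
tcp_pos: [0.6177, -0.1062, 0.1159]
orientation: [-0.46, -3.105, -0.003]
contact_force: [-5.2, 3.7, 8.9]
grip_width: 0.0001
gripper_force: 4.6
clock: 4.58
tcp_pos: [0.6186, -0.1071, 0.1155]
orientation: [-0.461, -3.107, -0.001]
contact_force: [-0.2, 1.0, 0.3]
grip_width: 0.0001
gripper_force: 0.0
```

FR is half in. Next is NR.

```bash
python3 -m crank '[[0,0,0.17,0,-1],[-0.15,0.01,0,0,-1],[-0.15,0.01,0,0,-1],[-0.15,0.01,0,0,-1],[-0.145,0.01,0,0,-1],[0,0,0,0,-1],[0,0,0,0,-1],[0,0,0,0,-1]]'; python3 -m crank '[[0,0,-0.075,0,-1],[0,0,-0.02,0,-1],[0,0,-0.02,0,-1],[0,0,-0.02,0,-1],[0,0,-0.02,0,-1],[0,0,-0.015,0,-1]]'; python3 -m crank '[[0,0,0,0,-1],[0,0,0,0,-1]]'
```

```text
clock: 5.25
tcp_pos: [0.5009, -0.1, 0.1499]
orientation: [0.461, 3.106, 0.001]
contact_force: [0.1, -0.1, -0.0]
grip_width: 0.0002
gripper_force: 0.0
clock: 5.75
tcp_pos: [0.5008, -0.1, 0.1158]
orientation: [0.462, 3.107, 0.001]
contact_force: [-2.7, 1.1, 9.9]
grip_width: -0.0001
gripper_force: 4.6
clock: 5.92
tcp_pos: [0.5007, -0.1002, 0.1154]
orientation: [0.462, 3.107, -0.0]
contact_force: [0.2, 0.3, 0.6]
grip_width: -0.0001
gripper_force: 0.3
```

NR is half in. Next is FL, on the same diagonal.

```bash
python3 -m crank '[[0,0,0.17,0,-1],[0.11,0.14,0,0,-1],[0.11,0.14,0,0,-1],[0.11,0.14,0,0,-1],[0.11,0.14,0,0,-1],[0.11,0.14,0,0,-1],[0.12,0.15,0,0,-1],[0,0,0,0,-1]]'; python3 -m crank '[[0,0,0,0,-1],[0,0,0,0,-1],[0,0,-0.075,0,-1],[0,0,-0.02,0,-1],[0,0,-0.02,0,-1],[0,0,-0.02,0,-1],[0,0,-0.02,0,-1],[0,0,-0.015,0,-1]]'; python3 -m crank '[[0,0,0,0,-1],[0,0,0,0,-1]]'; python3 -m crank '[[0,0,0.17,0,-1]]'
```

```text
clock: 6.58
tcp_pos: [0.6378, 0.0791, 0.149]
orientation: [0.448, 3.107, 0.007]
contact_force: [-1.2, 1.7, -0.9]
grip_width: -0.0
gripper_force: 0.0
clock: 7.25
tcp_pos: [0.6325, 0.0678, 0.1161]
orientation: [-0.466, -3.105, 0.002]
contact_force: [-5.2, -1.8, 9.0]
grip_width: -0.0001
gripper_force: 4.6
clock: 7.42
tcp_pos: [0.6335, 0.0685, 0.1157]
orientation: [0.466, 3.107, -0.0]
contact_force: [-0.2, 0.3, -0.3]
grip_width: -0.0001
gripper_force: 0.0
clock: 7.5
tcp_pos: [0.6293, 0.0689, 0.1439]
orientation: [-0.462, -3.097, 0.006]
contact_force: [-1.2, 0.4, -0.7]
grip_width: 0.0001
gripper_force: 0.0
```

```bash
python3 -m crank '[[-0.15,0.015,0,0,-1],[-0.15,0.015,0,0,-1],[-0.15,0.015,0,0,-1],[-0.14,0.015,0,0,-1],[0,0,0,0,-1],[0,0,0,0,-1],[0,0,0,0,-1]]';  python3 - <<'E'
from h import *
cv2.imwrite("pics/s3.png",cv2.resize(r.grab_frame("scene")[180:320,210:390],None,fx=4,fy=4,interpolation=cv2.INTER_CUBIC))
E
```

```text
clock: 8.08
tcp_pos: [0.5167, 0.0816, 0.1499]
orientation: [0.463, 3.106, 0.001]
contact_force: [0.6, -0.7, 0.8]
grip_width: 0.0002
gripper_force: 0.0
```

View pics/s3.png

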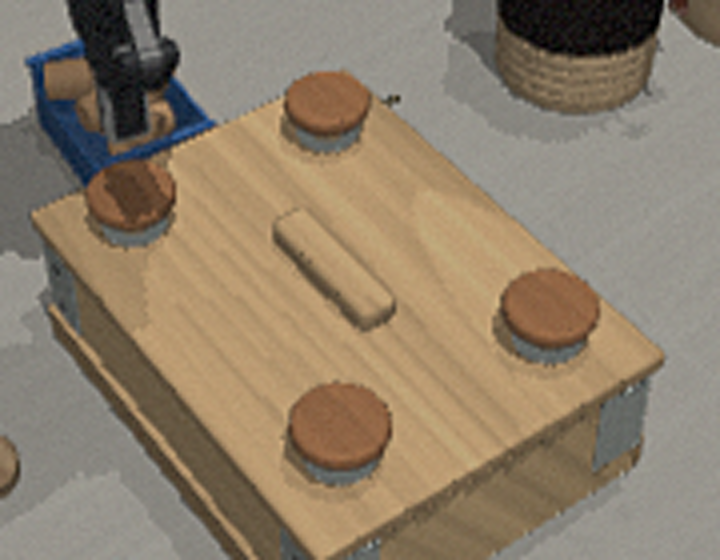

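All four heads sit about half way (gaps even: NL (130,195), FL (327,105), FR (550,308), NR (340,428) in the crop), and the case has not shifted. Second round: NL home, with a force check.

```bash
python3 -m crank '[[0,0,-0.15,0,-1],[0,0,-0.02,0,-1],[0,0,-0.02,0,-1],[0,0,-0.02,0,-1],[0,0,-0.02,0,-1],[0,0,-0.015,0,-1]]'; python3 -m crank '[[0,0,0,0,-1],[0,0,0,0,-1]]'; python3 -m crank '[[0,0,-0.005,0,-1],[0,0,0,0,-1]]'
```

```text
clock: 8.63
tcp_pos: [0.517, 0.0817, 0.1012]
orientation: [0.464, 3.107, 0.001]
contact_force: [-1.1, 0.3, 9.2]
grip_width: 0.0001
gripper_force: 4.6
clock: 8.8
tcp_pos: [0.5169, 0.0816, 0.1008]
orientation: [0.464, 3.106, 0.0]
contact_force: [1.1, 0.8, 2.0]
grip_width: 0.0001
gripper_force: 1.1
clock: 8.97
tcp_pos: [0.5169, 0.0816, 0.1001]
orientation: [0.464, 3.106, 0.001]
contact_force: [0.7, 0.1, 6.3]
grip_width: -0.0003
gripper_force: 2.7
```

```bash
python3 -m crank '[[0,0,-0.005,0,-1],[0,0,0,0,-1]]'; python3 -m crank '[[0,0,-0.005,0,-1],[0,0,0,0,-1]]'
```

```text
clock: 9.13
tcp_pos: [0.517, 0.0816, 0.1]
orientation: [0.464, 3.106, 0.001]
contact_force: [-3.1, 0.0, 15.1]
grip_width: -0.0001
gripper_force: 7.6
clock: 9.3
tcp_pos: [0.5171, 0.0817, 0.0999]
orientation: [0.464, 3.106, 0.002]
contact_force: [-7.0, -1.4, 25.7]
grip_width: 0.0003
gripper_force: 12.6
```

NL is home: a hard stop at 100 mm with 25 N. Next is FR.

```bash
python3 -m crank '[[0,0,0.1,0,-1],[0,0,0.16,0,-1],[0.08,-0.16,0,0,-1],[0.09,-0.16,0,0,-1],[0.09,-0.16,0,0,-1],[0.09,-0.16,0,0,-1],[0.08,-0.16,0,0,-1],[0.08,-0.15,0,0,-1]]'; python3 -m crank '[[0,0,0,0,-1],[0,0,0,0,-1],[0,0,-0.15,0,-1],[0,0,-0.02,0,-1],[0,0,-0.02,0,-1],[0,0,-0.02,0,-1],[0,0,-0.02,0,-1],[0,0,-0.015,0,-1]]'; python3 -m crank '[[0,0,0,0,-1],[0,0,-0.005,0,-1],[0,0,-0.005,0,-1],[0,0,0,0,-1]]'; python3 -m crank '[[0,0,-0.005,0,-1],[0,0,0,0,-1]]'
```

```text
clock: 9.97
tcp_pos: [0.6181, -0.1106, 0.1492]
orientation: [-0.464, -3.106, 0.001]
contact_force: [-0.9, 0.4, 0.2]
grip_width: -0.0003
gripper_force: 0.0
clock: 10.63
tcp_pos: [0.6172, -0.1071, 0.1014]
orientation: [-0.461, -3.106, -0.001]
contact_force: [-2.8, 0.4, 9.7]
grip_width: -0.0
gripper_force: 4.6
clock: 10.97
tcp_pos: [0.6172, -0.1071, 0.1001]
orientation: [-0.461, -3.106, -0.002]
contact_force: [-5.1, 1.0, 13.0]
grip_width: 0.0003
gripper_force: 6.4
clock: 11.13
tcp_pos: [0.6173, -0.107, 0.1]
orientation: [-0.461, -3.106, -0.002]
contact_force: [-7.5, 1.0, 19.9]
grip_width: 0.0002
gripper_force: 10.0
```

FR is home (stop at 100 mm, 20 N). Next is NR.

```bash
python3 -m crank '[[0,0,0.1,0,-1],[0,0,0.16,0,-1],[-0.15,0.01,0,0,-1],[-0.15,0.01,0,0,-1],[-0.15,0.01,0,0,-1],[-0.135,0.01,0,0,-1],[0,0,0,0,-1],[0,0,0,0,-1]]'; python3 -m crank '[[0,0,0,0,-1],[0,0,-0.15,0,-1],[0,0,-0.02,0,-1],[0,0,-0.02,0,-1],[0,0,-0.02,0,-1],[0,0,-0.02,0,-1],[0,0,-0.015,0,-1],[0,0,0,0,-1]]'; python3 -m crank '[[0,0,-0.005,0,-1],[0,0,-0.005,0,-1],[0,0,0,0,-1]]'; python3 -m crank '[[0,0,-0.005,0,-1],[0,0,0,0,-1]]'
```

```text
clock: 11.8
tcp_pos: [0.4991, -0.0991, 0.1496]
orientation: [-0.461, -3.106, -0.002]
contact_force: [1.0, 0.6, 0.9]
grip_width: 0.0002
gripper_force: 0.0
clock: 12.47
tcp_pos: [0.5018, -0.0996, 0.1007]
orientation: [-0.462, -3.107, -0.001]
contact_force: [0.5, 0.6, 1.9]
grip_width: 0.0002
gripper_force: 0.8
clock: 12.72
tcp_pos: [0.502, -0.0997, 0.1]
orientation: [0.462, 3.107, 0.002]
contact_force: [-3.1, 2.9, 16.0]
grip_width: 0.0002
gripper_force: 8.1
clock: 12.88
tcp_pos: [0.5021, -0.0997, 0.0998]
orientation: [0.462, 3.107, 0.003]
contact_force: [-6.5, 3.3, 26.5]
grip_width: 0.0003
gripper_force: 13.4
```

NR is home. Last is FL.

```bash
python3 -m crank '[[0,0,0.1,0,-1],[0,0,0.16,0,-1],[0.11,0.14,0,0,-1],[0.11,0.14,0,0,-1],[0.11,0.14,0,0,-1],[0.11,0.14,0,0,-1],[0.11,0.14,0,0,-1],[0.11,0.15,0,0,-1]]'; python3 -m crank '[[0,0,0,0,-1],[0,0,0,0,-1],[0,0,-0.15,0,-1],[0,0,-0.02,0,-1],[0,0,-0.02,0,-1],[0,0,-0.02,0,-1],[0,0,-0.02,0,-1],[0,0,-0.015,0,-1]]'; python3 -m crank '[[0,0,0,0,-1],[0,0,-0.005,0,-1],[0,0,-0.005,0,-1],[0,0,0,0,-1]]'; python3 -m crank '[[0,0,-0.005,0,-1],[0,0,0,0,-1]]'
```

```text
clock: 13.55
tcp_pos: [0.6337, 0.0708, 0.1494]
orientation: [-0.463, -3.106, 0.001]
contact_force: [1.0, -0.0, -0.3]
grip_width: 0.0001
gripper_force: 0.0
clock: 14.22
tcp_pos: [0.6322, 0.0685, 0.1017]
orientation: [-0.465, -3.106, 0.0]
contact_force: [-2.5, 1.2, 9.6]
grip_width: 0.0002
gripper_force: 4.6
clock: 14.55
tcp_pos: [0.6322, 0.0686, 0.1001]
orientation: [-0.465, -3.106, 0.0]
contact_force: [-4.5, 0.5, 11.2]
grip_width: 0.0001
gripper_force: 5.2
clock: 14.72
tcp_pos: [0.6323, 0.0686, 0.1]
orientation: [-0.465, -3.106, -0.001]
contact_force: [-6.6, 0.1, 16.3]
grip_width: -0.0
gripper_force: 8.7
```

FL is home. I lift clear, back off toward the robot, and check.

```bash
python3 -m crank '[[0,0,0.1,0,-1],[0,0,0.2,0,-1],[0,0,0.2,0,-1],[0,0,0.2,0,-1],[-0.1,0.15,0,0,-1],[-0.1,0.15,0,0,-1],[-0.1,0.15,0,0,-1],[-0.1,0.15,0,0,-1]]'; python3 -m crank '[[-0.1,0.15,0,0,-1],[0,0,0,0,-1],[0,0,0,0,-1],[0,0,0,0,-1]]'; python3 - <<'E'
from h import *
cv2.imwrite("pics/s4.png",cv2.resize(r.grab_frame("scene")[170:320,190:390],None,fx=4,fy=4,interpolation=cv2.INTER_CUBIC))
E
```

```text
clock: 15.38
tcp_pos: [0.5512, 0.1892, 0.2379]
orientation: [-0.467, -3.106, 0.001]
contact_force: [0.0, 0.4, -0.1]
grip_width: -0.0
gripper_force: 0.0
clock: 15.72
tcp_pos: [0.5327, 0.2182, 0.2376]
orientation: [-0.465, -3.107, 0.002]
contact_force: [0.0, -0.9, -0.3]
grip_width: -0.0001
gripper_force: 0.0
```

View pics/s4.png

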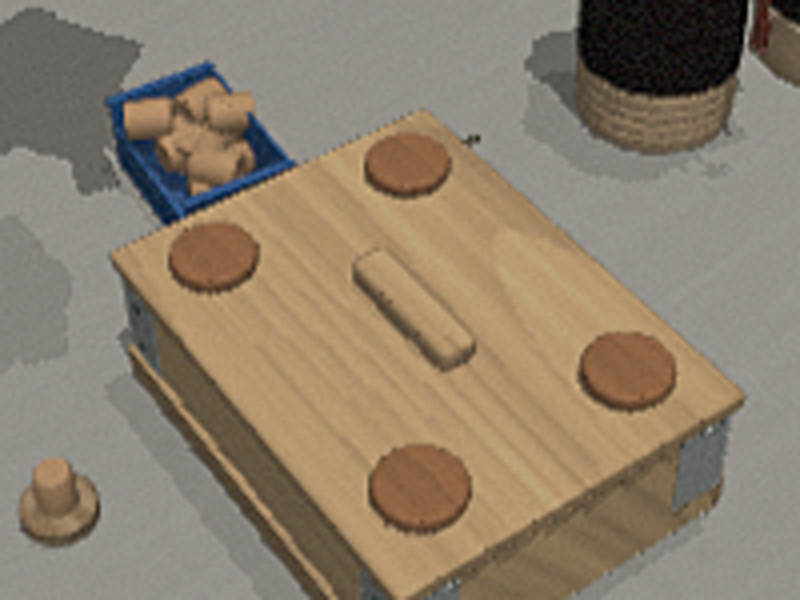

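All four heads lie flat on the lid (crop (407,163), (213,257), (627,370), (420,487)), and the robot is clear of everything.

```bash
python3 -c "
from bench import r
print(r.hand_in())"
```

```text
the job is handed in; nothing more can be done
None
```

I pressed all four pins half way and then fully home, crisscross both times (near left, far right, near right, far left), finishing in about 16 s, and handed the job in; the last picture shows all four heads flat on the lid and the arm clear.

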